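# Set the hall shelf in its usual order round the bowl

### The job

Set the hall shelf back in its usual order, so that in the dark everything can be found by touch (left, behind, front and back are meant as the robot looks at the shelf): the bamboo case lies to the left of the grey bowl, straight front to back and level with the bowl's middle, leaving a clear gap of about 10 cm between bowl and case, and the bike lock key lies flat on the middle of its lid. The torch stands upright midway in that gap, in line with bowl and case, and the umbrella frame lies straight from left to right behind the bowl, its middle in line with the bowl's middle, about 4 cm clear of the bowl. Set each thing down without dropping it, and leave the bowl and all the other things on the shelf where they are.

Things in the scene. Friction and masses are not known exactly. Their poses are not given: they have to be found in the camera images.
- bowl: grey ceramic bowl, round, open on top, 130 mm across at the rim, 50 mm high, 0.75 kg, loose but to be left where it stands; the reference for the whole layout. Origin: centre of its underside, on the shelf. Its x axis points away from the robot (its 'behind'), its y axis to the robot's left, z up.
- case: bamboo case with a flat sliding lid (shut; the lid is held and does not slide), 180 mm long along its x axis, 54 mm wide along y, 36 mm high, about 0.18 kg; a dark thumb groove near the -x end of the lid. Origin: centre of its underside, on the shelf. Lid surface 36 mm above the origin. Starts lying lid up. Grasp across the 54 mm width.
- key: bike lock key, lying flat, 74 mm long along x: green plastic head 34 x 26 mm and 10 mm thick, its centre at x = -20 mm; steel blade 40 mm long, 8 mm wide, 3 mm thick, towards +x, at half the head's height so it does not touch the surface. About 22 g. Origin: middle of its whole length, at the underside of the head. Grasp the head across its 26 mm width (y).
- torch: small dark metal pocket torch standing upright on its wide lens end: round head 38 mm across from the bottom up to 27 mm, tapering to a straight barrel 27 mm across from 42 mm up to 104 mm, rubber button on top to 110 mm. About 0.13 kg. Origin: centre of its underside; z along it, up. Told from the oil bottle by its wide foot and dark metal.
- umbrella: compact umbrella frame without cover, folded, lying flat: x from -115 to +115 mm (thin tip at +x); black handle block 55 mm long, 34 wide, 30 high at the -x end, bundle of folded steel ribs 29 mm wide and high along the rest. About 0.27 kg, balanced near the origin, does not roll. Origin: middle of its length, at its underside, on the shelf; x along it. Grasp the ribs at the origin, across y.
- oil: bystander: white plastic oil bottle with black cap, 30 mm across, 85 mm tall, standing. Origin: centre of its underside. Leave alone.
- tin: bystander: flat round steel tin of shoe polish, 64 mm across, 22 mm high. Origin: centre of its underside. Leave alone.
- brush: bystander: wooden clothes brush lying on its bristles, about 190 mm long along x (from -103 to +91 mm), 50 mm wide, 34 mm high. Origin: underside, near the middle. Leave alone.
- dlock: bystander: black D-shaped bike lock lying flat, about 210 x 150 x 32 mm. Origin: middle of its outline, on the shelf. Leave alone.
Mind the look-alikes: they are no part of the job. What is shaped like the torch but orange or red is not meant. There is more than one size of the umbrella; the one meant has the size given above.

How it is judged:
At the end, for the whole second after the job is handed in: Case lid up left of bowl, gap 85-115 mm, level within 15 mm, straight within 10 deg; key flat on lid, 15 mm of its middle; torch upright between, level within 15 mm, midway within 12; umbrella frame behind, gap 25-55 mm, centred within 15 mm, square within 10 deg; all released, at rest (y of case in the frame of bowl between 0.177 and 0.207 m and x of case in the frame of bowl between -0.015 and 0.015 m and angle between the x axis of case and the x axis of bowl, either way round below 0.17 rad and angle between each of case, torch, bowl's own z axis and vertical below 0.1 rad and height (world z) of each of case, torch below 0.01 m and horizontal distance between key and case below 0.015 m and height (world z) of key between 0.03 and 0.044 m and angle between key's own z axis and vertical below 0.15 rad and y of torch in the frame of bowl between 0.095 and 0.135 m and horizontal distance between torch and case between 0.057 and 0.097 m and x of torch in the frame of bowl between -0.015 and 0.015 m and x of umbrella in the frame of bowl between 0.105 and 0.135 m and y of umbrella in the frame of bowl between -0.015 and 0.015 m and angle between the x axis of umbrella and the y axis of bowl, either way round below 0.17 rad and height (world z) of umbrella below 0.04 m and linear speed of each of case, key, torch, umbrella below 0.02 m/s and contact force between the fingers and case below 0.05 N and contact force between the fingers and key below 0.05 N and contact force between the fingers and torch below 0.05 N and contact force between the fingers and umbrella below 0.05 N and distance of bowl from where it was at the start of the episode below 0.015 m); the robot touches nothing.
It fails at once if the bowl pushed more than 15 mm from where it stood (distance of bowl from where it was at the start of the episode above 0.015 m).
It fails at once if a bystander (oil bottle, tin, brush or bike lock) shifted more than 25 mm (distance of any of oil, tin, brush, dlock from where it was at the start of the episode above 0.025 m).
It fails at once if the case, key, torch or umbrella frame dropped: out of the fingers and faster than 0.8 m/s (about 33 mm of fall) ((linear speed of case above 0.8 m/s and contact force between the fingers and case below 0.01 N) or (linear speed of key above 0.8 m/s and contact force between the fingers and key below 0.01 N) or (linear speed of torch above 0.8 m/s and contact force between the fingers and torch below 0.01 N) or (linear speed of umbrella above 0.8 m/s and contact force between the fingers and umbrella below 0.01 N)).
It also fails if it takes over 102 s, if anything falls off the work surface, if the arm or the gripper's body presses on something with over 40 N, if the wrist force passes 120 N, or if a joint passes its speed limit or range.

### The arm

A 6-joint arm with a two-finger parallel gripper is mounted at the origin on the work surface. World frame = base frame: x ahead of the robot, y to its left, z up, the work surface at z = 0. Lengths are in m, angles in rad, forces in N, time in s.
With the tool pointing down it reaches from about 0.35 to 0.725 m from the base axis. Payload 4.3 kg.
Tool frame: the origin (TCP) lies on the centre line of the jaws, within the pads' length; the fingertips stand 14 mm ahead of it and the grasp point (between the pads) lies 5 mm behind it; z points along the fingers, y is the line along which they close (so a half turn about z gives the same grasp; the last joint's range is limited). The gripper opens to 85 mm and grips with 20 to 120 N. Pads are 22 mm wide; open, the fingers measure 114 mm over their backs; the gripper's body (76 mm by 85 mm) begins 54 mm behind the grasp point. The pads swing forward as they close: fully open they stand 13 mm farther back than shut.
Start: joints at [-1.333, 0.377, 0.081, 1.274, 0, 1.46], TCP at [0.196, -0.541, 0.245] pointing down, gripper open.
Joint ranges: [-2.72, 2.72], [-0.84, 1.66], [-1.02, 1.22], [-1.77, 2.12], [-1.37, 1.28], [-3.14, 3.14]. Speed limits (rad/s): [2.57, 2.57, 3.14, 3.14, 3.14, 3.14].

### API

Orientations are given as a unit quaternion [w, x, y, z].
In Python, from station import observe, grab_frame, get_calibration, workorder gives the robot as it stands.
- The arm moves only by the tool servo_tool, never from a script. Its argument "rows" is a list of rows, each an object with "slide": the shift along the tool's x, y, z in mm, a list of three; "twist": the turn about the tool's z in degrees; "fingers": the closure in counts, from 0 (fully open) to 255 (shut). A call has 1 to 8 rows; each row is the pose to reach, as a shift and turn from the pose commanded when the call began, along the tool's axes at that moment; what a row does not reach only later rows make up. A row lasts 1/8 s, in which the tool goes at most 62.5 mm and 10.7 degrees, less where a joint would pass 70% of its speed; a pose out of reach is approached as far as the arm can. A call with a gripper value outside its range is refused whole. The fingers move at their own pace and stop on an object; "newtons" is the grip in N (left out, the last holds). Time passes only in rows, so rows that repeat a pose let the fingers close. It gives the time, the measured TCP pose, the force, the opening and the grip force at its end, in the units of the state.
- observe(): the state, without advancing time (a new reading comes with each control period).
- grab_frame(name): name is "scene" or "top"; returns the picture (384x512x3 uint8, red, green, blue); there is no depth.
- get_calibration(name): a dict with "vfov" (degrees; the focal length in pixels is half the picture's height over the tangent of half this angle, whatever the lens; pixels are square), "cx", "cy" (the principal point, pixels), "k1" (the pictures are not rectified: a ray, as slopes to the right and down, at radius r is drawn at 1 + k1 r^2 times it, then the intrinsics apply), "rvec" (rotation vector, rad) and "tvec" (3), from world to camera coordinates, as OpenCV has them. Camera axes: x right, y down, z forward; pixel columns grow to the right and rows downward; lengths in m; the calibration is good to about 2 mm. A picture is of the moment at which its call begins. get_calibration takes no time and is no camera call.
- workorder.close_job(): hands the job in; it is judged then, once.
The state is a dict: "clock": time; "joint_positions": joint angles; "qvel": joint speeds; "effort": joint torques, N m; "tcp_pos": TCP position; "orientation": TCP orientation; "ft_force": force on the tool from outside, world axes, zero at the start; "wrist_torque": the same for the moment, N m; "width": finger opening in m; "grip_force": force on a finger pad.
Only numpy, scipy, OpenCV 4.12 (cv2) and the standard library are available. Lean on these libraries where they do the work, as an engineer would, in place of code of your own. Each camera call takes 0.05 s, during which the arm holds its last target. There are 200 camera calls.

## Working session

There is one attempt and no reset: what is moved stays moved. The work goes in short steps, Python scripts to look and compute and a tool call to move; the robot and the scene stay as the last step left them, time stands still between calls to the robot, and variables do not carry over. Pictures are saved under pics/ and viewed, at most 14 in all, crops included, and the job is handed in when it is done.

Besides the shell and the picture viewer there is one more tool, called after ">>>" as name(argument=value, ...) on one line, values as JSON. servo_tool: Moves the arm, as the interface text tells. Its arguments: {"type":"object","properties":{"rows":{"type":"array","items":{"type":"object","properties":{"slide":{"type":"array","items":{"type":"number"}},"twist":{"type":"number"},"fingers":{"type":"number"}}}},"newtons":{"type":"number"}},"required":["rows"]}

```bash
mkdir -p pics; cat > h.py <<'E'
import numpy as np, cv2
from station import observe, grab_frame, get_calibration, workorder
def cal(n):
    c=get_calibration(n); f=192/np.tan(np.radians(c['vfov'])/2)
    K=np.array([[f,0,c['cx']],[0,f,c['cy']],[0,0,1.]]); R=cv2.Rodrigues(np.array(c['rvec'],float))[0]
    return K,np.array([c['k1'],0,0,0,0.]),R,np.array(c['tvec'],float)
def ray(n,px):
    K,d,R,t=cal(n); u=cv2.undistortPoints(np.array(px,float).reshape(-1,1,2),K,d).reshape(-1,2)
    return -R.T@t, np.c_[u,np.ones(len(u))]@R
def world(n,px,z):
    c,v=ray(n,px); z=np.broadcast_to(z,(len(v),)); return c+v*((z-c[2])/v[:,2])[:,None]
def pix(n,P):
    K,d,R,t=cal(n); return cv2.projectPoints(np.array(P,float).reshape(-1,1,3),cv2.Rodrigues(R)[0],t,K,d)[0].reshape(-1,2)
def snap(n,name,box=None,s=1):
    im=grab_frame(n)[:,:,::-1].copy(); cv2.imwrite(f'raw_{n}.png',im)
    if box: im=im[box[1]:box[3],box[0]:box[2]]
    cv2.imwrite(f'pics/{name}.png',cv2.resize(im,None,fx=s,fy=s,interpolation=cv2.INTER_CUBIC)); return im
E
python3 - <<'E'
from h import *
print(observe())
for n in('scene','top'):
    snap(n,n+'0',None,1.5625); print(get_calibration(n), -cal(n)[2].T@cal(n)[3])
E
```

```text
{'clock': 0.0, 'joint_positions': array([-1.33335658e+00,  3.78086703e-01,  7.96263526e-02,  1.27441240e+00,
       -6.68164042e-06,  1.46050084e+00]), 'qvel': array([ 0.00067572, -0.00136747, -0.00166399, -0.00075906, -0.00070922,
        0.0007791 ]), 'effort': array([-1.28976775e-03, -4.63597298e+01,  2.69879919e+01,  2.08195421e-02,
       -1.14702088e-04,  6.58368453e-07]), 'tcp_pos': array([ 0.19579868, -0.53996226,  0.24434754]), 'orientation': array([-1.03590094e-03,  9.84922533e-01,  1.72992851e-01, -6.92908694e-05]), 'ft_force': array([ 1.35653362,  0.0905148 , -0.93319822]), 'wrist_torque': array([ 0.07670296, -0.00794812,  0.04822816]), 'grip_force': 0.0, 'width': 0.08534815654220702}
{'vfov': 42.214980150714815, 'cx': 250.36396447573372, 'cy': 192.52261965695507, 'k1': 0.06861947493220927, 'rvec': array([ 0.84178144,  2.57164823, -1.07986804]), 'tvec': array([ 0.40294665, -0.14498474,  1.5718248 ])} [1.0330553  0.75757677 1.00642634]
{'vfov': 52.95338226030969, 'cx': 263.5791961921336, 'cy': 191.82308050133778, 'k1': 0.00503668073983719, 'rvec': array([ 2.11277917, -2.11002925,  0.21378516]), 'tvec': array([-0.00131329,  0.46367271,  1.077259  ])} [ 0.23396577 -0.00513298  1.14922354]
```

View pics/top0.png

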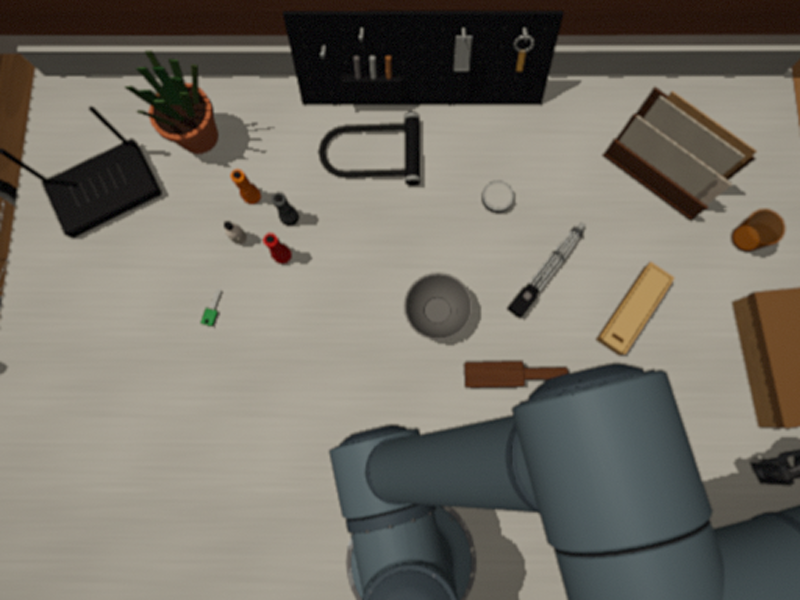

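View pics/scene0.png

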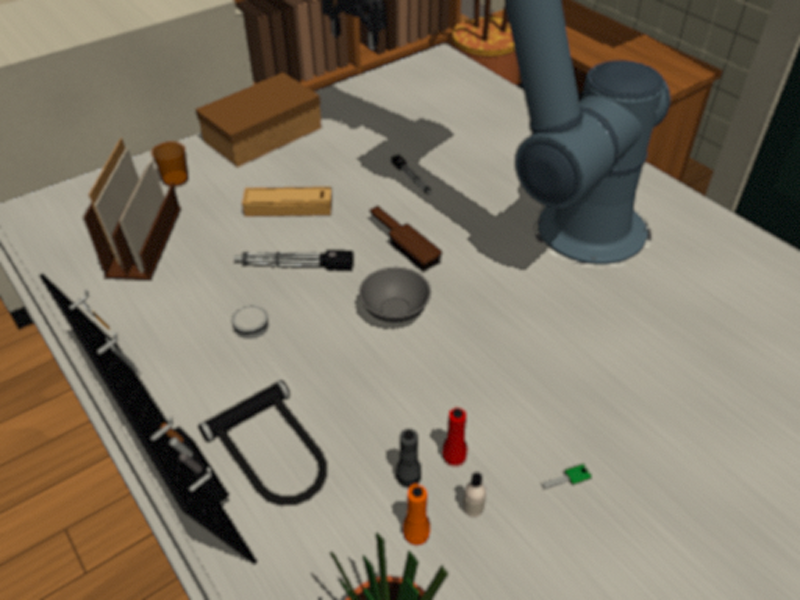

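The top picture shows the bowl at (438,307), case (636,308), key (211,312) and tin (498,196), all in view pixels at 1.5625x. The torch-shaped things are black (287,210), orange (245,187) and red (278,249), and the white one with a black cap (235,232) is the oil bottle. The black one fits the torch. Of the umbrellas, the one at top (548,270) is about 230 mm long, while the one at scene (410,175) is much shorter. I'll check both choices in one enlarged crop.

```bash
python3 - <<'E'
from h import *
a=cv2.imread('raw_top.png'); b=cv2.imread('raw_scene.png')
s=lambda im,x0,y0,x1,y1,f:cv2.resize(im[y0:y1,x0:x1],None,fx=f,fy=f,interpolation=cv2.INTER_CUBIC)
# left: top group (120..220,100..175) x4 ; umbrella+case top (310..440,135..235)x3
A=s(a,120,100,220,180,4); B=s(a,310,135,440,235,4)[:, :400] ; B=s(a,320,135,440,231,10/3)
C=s(b,145,85,275,185,4)[:, :520]; C=s(b,145,90,278,186,3); 
H=np.vstack([np.hstack([A,B]),np.zeros((280,800,3),np.uint8)])
H[320:320+280,:399]=C[:280,:399]
D=s(b,235,250,335,350,2.8); H[320:600,410:690]=D
cv2.imwrite('pics/crop1.png',H)
for n,im in(('top',a),('scene',b)):
    hsv=cv2.cvtColor(im,cv2.COLOR_BGR2HSV)
    m={'key':cv2.inRange(hsv,(50,120,50),(75,255,255)),'case':cv2.inRange(hsv,(12,90,130),(28,255,255))}
    for k,mm in m.items():
        nn,l,st,ce=cv2.connectedComponentsWithStats(mm)
        for i in range(1,nn):
            if st[i,4]>(30 if k=='key' else 150):
                pts=np.argwhere(l==i)[:,::-1].astype(np.float32); r=cv2.minAreaRect(pts); bx=cv2.boxPoints(r)
                print(n,k,st[i],ce[i].round(1),bx.round(1).tolist())
                print(world(n,np.vstack([ce[i],bx]),{'key':.01,'case':.036}[k]).round(4)[:,:2].tolist())
v=lambda p:np.array(p)/1.5625
print('umb',world('top',v([[511,305],[583,227]]),.015).round(3).tolist())
print('bowl rim L R T B',world('top',v([[405,307],[471,307],[438,274],[438,341]]),.05).round(4).tolist())
print('small umb',world('scene',v([[394,158],[430,192]]),.01).round(3).tolist(),'large',world('scene',v([[235,260],[353,260]]),.015).round(3).tolist())
E
```

```text
top key [129 198  10  10  66] [133.6 202.4] [[128.8000030517578, 205.60000610351562], [131.60000610351562, 197.1999969482422], [138.5, 199.5], [135.6999969482422, 207.89999389648438]]
[[0.4386, 0.3898], [0.429, 0.4035], [0.4547, 0.397], [0.4476, 0.3757], [0.422, 0.3823]]
top case [ 385  168   46   58 1119] [407.6 196.6] [[383.20001220703125, 215.8000030517578], [415.6000061035156, 167.10000610351562], [432.0, 178.0], [399.5, 226.6999969482422]]
[[0.4521, -0.4235], [0.3953, -0.3484], [0.542, -0.4541], [0.5085, -0.4999], [0.3636, -0.3937]]
scene key [362 298  16  11 108] [369.2 303.1] [[361.6000061035156, 300.79998779296875], [374.5, 296.5], [377.3999938964844, 305.20001220703125], [364.5, 309.5]]
[[0.4434, 0.3918], [0.4531, 0.3772], [0.4207, 0.3864], [0.4324, 0.4066], [0.4644, 0.3974]]
scene case [290  15  39  19 366] [311.3  25.2] [[289.3999938964844, 19.899999618530273], [325.0, 12.800000190734863], [328.6000061035156, 30.899999618530273], [293.0, 38.0]]
[[-0.3159, -0.6912], [-0.2741, -0.7832], [-0.4352, -0.7404], [-0.3389, -0.6108], [-0.1876, -0.6536]]
scene case [155 120  57  13 6
[... 2636 characters left out ...]
5], [34.900001525878906, 393.1000061035156]]
[[1.0596, 0.1399], [1.132, 0.128], [0.9907, 0.128], [0.99, 0.1574], [1.1293, 0.1555]]
scene case [ 71 356  36  28 239] [ 91.1 369. ] [[68.80000305175781, 380.1000061035156], [102.69999694824219, 354.0], [108.19999694824219, 361.20001220703125], [74.30000305175781, 387.29998779296875]]
[[1.0236, 0.1754], [1.0679, 0.1703], [0.9919, 0.1592], [0.9892, 0.1806], [1.0646, 0.1908]]
umb [[0.46, -0.191, 0.015], [0.617, -0.338, 0.015]]
bowl rim L R T B [[0.4494, 0.012, 0.05], [0.4495, -0.1107, 0.05], [0.5127, -0.0498, 0.05], [0.3858, -0.0489, 0.05]]
small umb [[0.179, -0.429, 0.01], [0.192, -0.282, 0.01]] large [[0.628, -0.33, 0.015], [0.447, -0.195, 0.015]]
```

View pics/crop1.png

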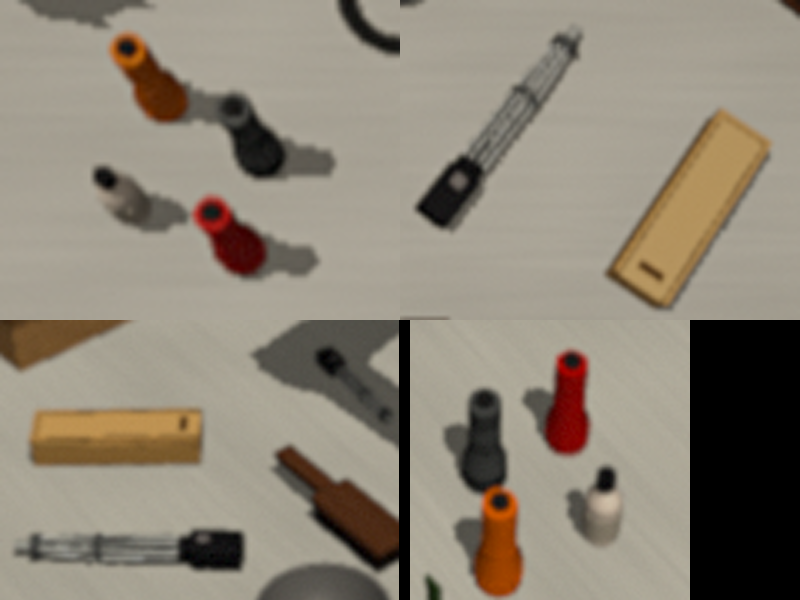

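The crop confirms it: the dark-grey torch with the wide foot is at about raw (185,139), next to the red and orange copies and the white oil bottle. The full-size umbrella is the one beside the case. Its look-alike is much smaller and lies in the arm's shadow.

```bash
python3 - <<'E'
from h import *
B=lambda p:np.array([320,135])+(np.array(p,float)-[400,0])/3.3333
A=lambda p:np.array([120,100])+np.array(p,float)/4
C=lambda p:np.array([145,90])+(np.array(p,float)-[0,320])/3
D=lambda p:np.array([235,250])+(np.array(p,float)-[410,320])/2.8
c=world('top',B([[722,112],[769,150],[664,303],[613,268]]),.036)[:,:2]; print('case top',c.round(3).tolist(),c.mean(0))
d=(c[0]+c[1]-c[2]-c[3]); print('yaw',np.degrees(np.arctan2(d[1],d[0])),np.linalg.norm(d)/2,np.linalg.norm(c[0]+c[3]-c[1]-c[2])/2)
c=world('scene',C([[37,410],[201,410],[203,436],[33,440]]),.036)[:,:2]; print('case scene',c.round(3).tolist(),c.mean(0))
d=(c[0]+c[3]-c[1]-c[2]); print('yaw',np.degrees(np.arctan2(d[1],d[0])),np.linalg.norm(d)/2)
u=world('top',B([[433,218],[575,28]]),.02)[:,:2]; d=u[1]-u[0]; print('umb',u.round(3),u.mean(0),np.degrees(np.arctan2(d[1],d[0])),np.linalg.norm(d))
u=world('scene',C([[243,549],[15,549]]),.015)[:,:2]; d=u[1]-u[0]; print('umb sc',u.round(3),u.mean(0),np.degrees(np.arctan2(d[1],d[0])),np.linalg.norm(d))
print('torch',world('top',A([[234,104]]),.108),world('top',A([[260,153]]),.01),world('scene',D([[485,399]]),.108),world('scene',D([[483,470]]),.01))
print('others top: red',world('top',A([[212,211]]),.108),'oil',world('top',A([[105,178]]),.085),'orange',world('top',A([[127,49]]),.108))
k=world('top',np.array([[209,318],[220,293]])/1.5625,.008); print('key',k)
k=world('scene',np.array([[580,474],[543,486]])/1.5625,.007); print('key',k)
for n,z in(('top',.05),):
    print()
v=lambda p:np.array(p)/1.5625
r=world('scene',v([[359,289],[430,291],[396,271],[394,321]]),[.05,.05,.05,.05]);print('bowl sc',r)
R=cv2.Rodrigues; 
E
```

```text
case top [[0.537, -0.457], [0.502, -0.496], [0.366, -0.393], [0.396, -0.351]] [ 0.4504786  -0.42393745]
yaw -36.942981144601575 0.17350474302317648 0.05211202523760435
case scene [[0.511, -0.496], [0.369, -0.39], [0.392, -0.35], [0.54, -0.452]] [ 0.45293551 -0.42210494]
yaw -35.52609147245786 0.17881636587014574
umb [[ 0.444 -0.198]
 [ 0.622 -0.335]] [ 0.53256502 -0.26627623] -37.48711624654043 0.2242818707123664
umb sc [[ 0.446 -0.195]
 [ 0.629 -0.331]] [ 0.53762804 -0.26318419] -36.648417709320995 0.22778093418739184
torch [[0.64336917 0.24290478 0.108     ]] [[0.64156577 0.24415046 0.01      ]] [[0.64398014 0.24592216 0.108     ]] [[0.64546771 0.24579636 0.01      ]]
others top: red [[0.56346476 0.25470874 0.108     ]] oil [[0.59561064 0.33916983 0.085     ]] orange [[0.68531472 0.32203952 0.108     ]]
key [[0.43569238 0.3897908  0.008     ]
 [0.48497479 0.3719069  0.008     ]]
key [[0.43851477 0.39383611 0.007     ]
 [0.49672048 0.37660111 0.007     ]]

bowl sc [[ 0.50210772 -0.09073948  0.05      ]
 [ 0.40401142 -0.01131318  0.05      ]
 [ 0.42131615 -0.08963175  0.05      ]
 [ 0.49863995  0.01016575  0.05      ]]
```

```bash
cat >> h.py <<'E'
def go(x,y,z,tdeg,frm=None):
    "slide/twist to the target TCP pose (t = world yaw of tool x), from measured pose or frm=(x,y,z,t)"
    o=observe(); p=o['tcp_pos']; q=o['joint_positions']; t=q[0]-q[5]+np.pi
    if frm is not None: p=np.array(frm[:3]); t=np.radians(frm[3])
    d=np.array([x,y,z])-p; c,s=np.cos(t),np.sin(t)
    print('slide',np.round(1e3*np.array([c*d[0]+s*d[1],s*d[0]-c*d[1],-d[2]]),1).tolist(),'twist',round(float(np.degrees(t)-tdeg),1),'at',p.round(4),round(float(np.degrees(t)),1))
E
python3 -c "
from h import *
go(.452,-.423,.12,143.7)
print(world('top',np.array([[498,196],[465,375],[568,372]])/1.5625,.02).round(3))"
```

```text
slide [280.7, -22.7, 124.4] twist -123.8 at [ 0.1958 -0.54    0.2444] 19.9
[[ 0.68  -0.171  0.02 ]
 [ 0.326 -0.1    0.02 ]
 [ 0.332 -0.292  0.02 ]]
```

>>> servo_tool(rows=[{"slide": [60, -5, 10], "twist": -10}, {"slide": [115, -10, 35], "twist": -20}, {"slide": [170, -14, 60], "twist": -30}, {"slide": [220, -18, 85], "twist": -40}, {"slide": [260, -21, 105], "twist": -50}, {"slide": [280.7, -22.7, 124], "twist": -60}, {"slide": [280.7, -22.7, 124], "twist": -70}, {"slide": [280.7, -22.7, 124], "twist": -80}], newtons=50)

```text
invalid input at $.rows[0]: expected keys slide, twist, fingers
```

```bash
python3 -c "
from h import *
go(.452,-.423,.022,143.7); print(observe()['ft_force'],observe()['clock'])"
```

```text
slide [280.7, -22.7, 222.4] twist -123.8 at [ 0.1958 -0.54    0.2444] 19.9
[-0.2975598  -0.51875677  0.51212045] 0.1
```

>>> servo_tool(rows=[{"slide": [60, -5, 10], "twist": -10, "fingers": 0}, {"slide": [115, -10, 35], "twist": -20, "fingers": 0}, {"slide": [170, -14, 60], "twist": -30, "fingers": 0}, {"slide": [220, -18, 85], "twist": -40, "fingers": 0}, {"slide": [260, -21, 105], "twist": -50, "fingers": 0}, {"slide": [280.7, -22.7, 124], "twist": -60, "fingers": 0}, {"slide": [280.7, -22.7, 124], "twist": -70, "fingers": 0}, {"slide": [280.7, -22.7, 124], "twist": -80, "fingers": 0}], newtons=50)

```text
clock: 1.1
tcp_pos: [0.4521, -0.4226, 0.1201]
orientation: [-0.001, 0.641, 0.768, 0.0]
ft_force: [-0.3, -0.4, -0.1]
width: 0.0855
grip_force: 0.0
```

```bash
python3 -c "
from h import *
go(.452,-.423,.022,143.7); print(observe()['ft_force'],observe()['clock'])"
```

```text
slide [-0.3, -0.1, 98.1] twist -43.4 at [ 0.4521 -0.4226  0.1201] 100.3
[-0.30028556 -0.38078814 -0.14498097] 1.1
```

>>> servo_tool(rows=[{"slide": [0, 0, 0], "twist": -10, "fingers": 0}, {"slide": [0, 0, 0], "twist": -20, "fingers": 0}, {"slide": [0, 0, 10], "twist": -30, "fingers": 0}, {"slide": [0, 0, 20], "twist": -40, "fingers": 0}, {"slide": [0, 0, 35], "twist": -43.7, "fingers": 0}, {"slide": [0, 0, 60], "twist": -43.7, "fingers": 0}, {"slide": [0, 0, 85], "twist": -43.7, "fingers": 0}, {"slide": [0, 0, 98], "twist": -43.7, "fingers": 0}])

```text
clock: 2.1
tcp_pos: [0.4511, -0.4224, 0.0214]
orientation: [-0.001, 0.312, 0.95, 0.001]
ft_force: [-0.4, -0.0, -0.2]
width: 0.0854
grip_force: 0.0
```

>>> servo_tool(rows=[{"slide": [0, 0, 0], "twist": 0, "fingers": 130}, {"slide": [0, 0, 0], "twist": 0, "fingers": 130}, {"slide": [0, 0, 0], "twist": 0, "fingers": 130}, {"slide": [0, 0, 0], "twist": 0, "fingers": 130}, {"slide": [0, 0, 0], "twist": 0, "fingers": 130}, {"slide": [0, 0, 0], "twist": 0, "fingers": 130}])

```text
clock: 2.85
tcp_pos: [0.4527, -0.4243, 0.0244]
orientation: [0.001, 0.312, 0.95, -0.001]
ft_force: [-0.1, -0.4, 5.9]
width: 0.053
grip_force: 55.1
```

```bash
python3 -c "
from h import *
go(.451,.143,.13,180);go(.451,-.423,.13,143); print(observe()['ft_force'],observe()['clock'])"
```

```text
slide [337.8, 455.7, -105.6] twist -36.4 at [ 0.4527 -0.4243  0.0244] 143.6
slide [2.2, 0.0, -105.6] twist 0.6 at [ 0.4527 -0.4243  0.0244] 143.6
[-0.09861595 -0.43645582  5.92574804] 2.85
```

>>> servo_tool(rows=[{"slide": [0, 0, -15], "twist": 0, "fingers": 130}, {"slide": [0, 0, -50], "twist": 0, "fingers": 130}, {"slide": [0, 0, -85], "twist": 0, "fingers": 130}, {"slide": [10, 13, -106], "twist": 0, "fingers": 130}, {"slide": [34, 46, -106], "twist": -4, "fingers": 130}, {"slide": [68, 92, -106], "twist": -9, "fingers": 130}, {"slide": [102, 138, -106], "twist": -14, "fingers": 130}, {"slide": [136, 183, -106], "twist": -20, "fingers": 130}])

```text
clock: 3.85
tcp_pos: [0.4499, -0.1925, 0.129]
orientation: [-0.001, 0.141, 0.99, 0.001]
ft_force: [0.7, 0.7, -0.9]
width: 0.053
grip_force: 54.2
```

```bash
python3 -c "
from h import *
go(.451,.143,.13,180); print(observe()['ft_force'],observe()['clock'])"
```

```text
slide [92.4, 322.5, -1.0] twist -16.2 at [ 0.4499 -0.1925  0.129 ] 163.8
[ 0.68367889  0.71530822 -0.93070248] 3.85
```

>>> servo_tool(rows=[{"slide": [14, 50, 0], "twist": -4, "fingers": 130}, {"slide": [29, 100, 0], "twist": -8, "fingers": 130}, {"slide": [43, 150, 0], "twist": -12, "fingers": 130}, {"slide": [57, 200, 0], "twist": -16, "fingers": 130}, {"slide": [71, 250, 0], "twist": -16, "fingers": 130}, {"slide": [83, 290, 0], "twist": -16, "fingers": 130}, {"slide": [91, 315, 0], "twist": -16, "fingers": 130}, {"slide": [92, 322, 0], "twist": -16, "fingers": 130}])

```text
clock: 4.85
tcp_pos: [0.4519, 0.1409, 0.129]
orientation: [-0.001, 0.002, 1.0, -0.0]
ft_force: [-0.4, -1.1, -2.3]
width: 0.0531
grip_force: 54.3
```

```bash
python3 -c "
from h import *
snap('top','t1',(100,80,400,300),2.66)
go(.451,.143,.0255,180); print(observe()['ft_force'],observe()['clock'])"
```

```text
slide [1.5, 2.2, 103.6] twist -0.2 at [0.4525 0.1408 0.1291] 179.8
[-0.0878735   1.04783985 -1.8177294 ] 4.9
```

View pics/t1.png

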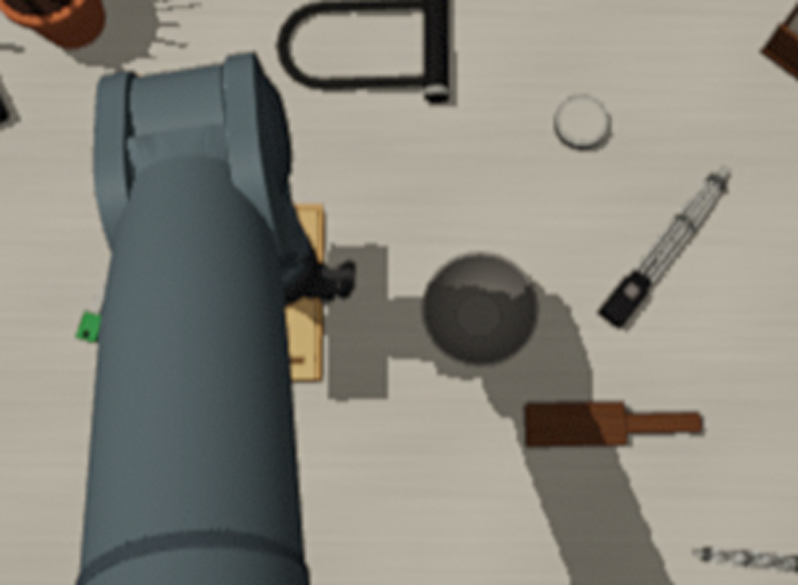

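The held case's right edge runs from view (324,205) to (321,381). I'll work out its offset in the grip.

```bash
python3 -c "
from h import *
w=world('top',np.array([100,80])+np.array([[324,206],[321,380],[424,308],[537,308],[480,253],[480,366]])/2.66,[.141,.141,.05,.05,.05,.05]);print(w.round(4))"
```

```text
[[ 0.5398  0.1128  0.141 ]
 [ 0.3608  0.1115  0.141 ]
 [ 0.4514  0.0114  0.05  ]
 [ 0.4516 -0.112   0.05  ]
 [ 0.5134 -0.0502  0.05  ]
 [ 0.3877 -0.0493  0.05  ]]
```

>>> servo_tool(rows=[{"slide": [0, 3, 20], "twist": 0, "fingers": 130}, {"slide": [0, 3, 50], "twist": 0, "fingers": 130}, {"slide": [0, 3, 75], "twist": 0, "fingers": 130}, {"slide": [0, 3, 92], "twist": 0, "fingers": 130}, {"slide": [0, 3, 100], "twist": 0, "fingers": 130}, {"slide": [0, 3, 103], "twist": 0, "fingers": 130}, {"slide": [0, 3, 104], "twist": 0, "fingers": 130}, {"slide": [0, 3, 104], "twist": 0, "fingers": 130}])

```text
clock: 5.9
tcp_pos: [0.4543, 0.1423, 0.0258]
orientation: [0.001, 0.003, 1.0, 0.0]
ft_force: [0.8, -0.1, -1.6]
width: 0.053
grip_force: 54.4
```

>>> servo_tool(rows=[{"slide": [-1, 1, 1], "twist": 0, "fingers": 130}, {"slide": [-1, 1, 2], "twist": 0, "fingers": 130}, {"slide": [-1, 1, 2], "twist": 0, "fingers": 40}, {"slide": [-1, 1, 2], "twist": 0, "fingers": 0}, {"slide": [-1, 1, 2], "twist": 0, "fingers": 0}, {"slide": [-1, 1, -20], "twist": 0, "fingers": 0}, {"slide": [-1, 1, -60], "twist": 0, "fingers": 0}, {"slide": [-1, 1, -110], "twist": 0, "fingers": 0}])

```text
clock: 6.9
tcp_pos: [0.4536, 0.143, 0.1355]
orientation: [-0.001, 0.003, 1.0, -0.0]
ft_force: [0.8, -0.1, 0.7]
width: 0.0857
grip_force: 0.0
```

```bash
python3 -c "
from h import *
go(.442,.391,.06,162); print(observe()['ft_force'],observe()['clock'])"
```

```text
slide [13.2, 247.9, 75.5] twist 17.6 at [0.4536 0.143  0.1355] 179.6
[ 0.7686496  -0.08379109  0.74963308] 6.9
```

>>> servo_tool(rows=[{"slide": [3, 50, 0], "twist": 8, "fingers": 0}, {"slide": [6, 100, 5], "twist": 16, "fingers": 60}, {"slide": [9, 150, 20], "twist": 16.1, "fingers": 100}, {"slide": [12, 200, 40], "twist": 16.1, "fingers": 100}, {"slide": [12.2, 235, 55], "twist": 16.1, "fingers": 100}, {"slide": [12.2, 247.9, 60], "twist": 16.1, "fingers": 100}, {"slide": [12.2, 247.9, 60], "twist": 16.1, "fingers": 100}])

```text
clock: 7.78
tcp_pos: [0.4438, 0.3911, 0.0748]
orientation: [-0.0, 0.143, 0.99, -0.001]
ft_force: [-0.3, -0.3, -0.3]
width: 0.0523
grip_force: 0.0
```

```bash
python3 -c "
from h import *
snap('scene','s2',(110,70,410,340),2.2)
o=observe();print(o['width']);go(.441,.391,.018,163.5)"
```

```text
0.05182178538637827
slide [3.2, -0.4, 57.3] twist 0.0 at [0.4441 0.3905 0.0753] 163.5
```

View pics/s2.png

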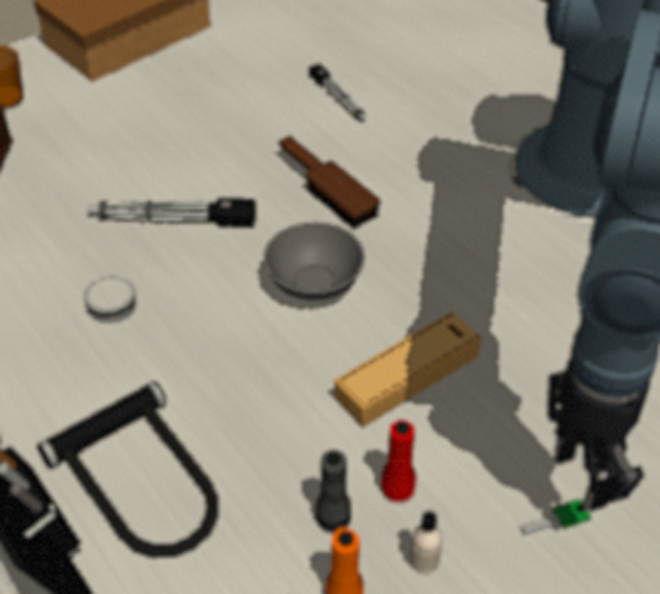

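The scene crop shows the case set down with lid corners at about (335,381), (361,400), (479,340) and (455,315). The key head is at (571,513), just ahead of the open fingers.

```bash
python3 -c "
from h import *
f=lambda p:np.array([110,70])+np.array(p)/2.2
c=world('scene',f([[335,381],[361,401],[479,340],[455,315]]),.036)[:,:2];print(c.round(3),c.mean(0)); d=c[0]+c[1]-c[2]-c[3];print(np.degrees(np.arctan2(d[1],d[0])))
print(world('scene',f([[571,513]]),.009),world('scene',f([[522,529]]),.006))"
```

```text
[[0.548 0.121]
 [0.542 0.161]
 [0.374 0.172]
 [0.37  0.125]] [0.45835219 0.14447061]
-2.4044959140112523
[[0.44242026 0.39201085 0.009     ]] [[0.49556615 0.37478308 0.006     ]]
```

>>> servo_tool(rows=[{"slide": [3, -0.5, 20], "twist": 0, "fingers": 120}, {"slide": [3, -0.5, 40], "twist": 0, "fingers": 120}, {"slide": [3, -0.5, 52], "twist": 0, "fingers": 120}, {"slide": [3, -0.5, 56], "twist": 0, "fingers": 120}, {"slide": [3, -0.5, 57], "twist": 0, "fingers": 120}, {"slide": [3, -0.5, 57], "twist": 0, "fingers": 120}], newtons=30)

```text
clock: 8.57
tcp_pos: [0.4416, 0.3918, 0.0189]
orientation: [0.0, 0.143, 0.99, 0.0]
ft_force: [-0.1, 1.1, 0.6]
width: 0.0452
grip_force: 0.0
```

>>> servo_tool(rows=[{"slide": [0, 0, 0], "twist": 0, "fingers": 200}, {"slide": [0, 0, 0], "twist": 0, "fingers": 200}, {"slide": [0, 0, 0], "twist": 0, "fingers": 200}, {"slide": [0, 0, 0], "twist": 0, "fingers": 200}, {"slide": [0, 0, 0], "twist": 0, "fingers": 200}])

```text
clock: 9.2
tcp_pos: [0.4416, 0.392, 0.0189]
orientation: [0.0, 0.143, 0.99, 0.0]
ft_force: [0.3, -0.8, 5.2]
width: 0.0246
grip_force: 30.0
```

```bash
python3 -c "
from h import *
go(.4325,.1435,.11,180)"
```

```text
slide [-61.7, -240.9, -91.1] twist -16.5 at [0.4416 0.392  0.0189] 163.5
```

>>> servo_tool(rows=[{"slide": [0, 0, -15], "twist": 0, "fingers": 200}, {"slide": [0, 0, -50], "twist": 0, "fingers": 200}, {"slide": [-10, -40, -85], "twist": -4, "fingers": 200}, {"slide": [-22, -85, -91], "twist": -8, "fingers": 200}, {"slide": [-35, -135, -91], "twist": -12, "fingers": 200}, {"slide": [-48, -185, -91], "twist": -16.5, "fingers": 200}, {"slide": [-58, -225, -91], "twist": -16.5, "fingers": 200}, {"slide": [-61.7, -241, -91], "twist": -16.5, "fingers": 200}])

```text
clock: 10.2
tcp_pos: [0.4314, 0.1413, 0.1097]
orientation: [-0.0, 0.001, 1.0, -0.0]
ft_force: [0.3, 0.8, -0.1]
width: 0.0247
grip_force: 29.6
```

>>> servo_tool(rows=[{"slide": [0, 0, 15], "twist": 0, "fingers": 200}, {"slide": [0, 0, 32], "twist": 0, "fingers": 200}, {"slide": [0, 0, 42], "twist": 0, "fingers": 200}, {"slide": [0, 0, 48], "twist": 0, "fingers": 200}, {"slide": [0, 0, 50], "twist": 0, "fingers": 200}, {"slide": [0, 0, 50], "twist": 0, "fingers": 200}])

```text
clock: 10.95
tcp_pos: [0.4321, 0.1432, 0.0595]
orientation: [0.0, -0.0, 1.0, 0.0]
ft_force: [0.2, -0.1, 0.5]
width: 0.0247
grip_force: 29.6
```

```bash
python3 -c "
from h import *
snap('scene','s3',(230,180,390,300),4.9)
go(.4325,.1435,.0555,180); print(observe()['ft_force'],observe()['clock'])"
```

```text
slide [-0.3, 0.3, 4.1] twist 0.0 at [0.4322 0.1432 0.0596] 180.0
[ 0.40728217 -0.12434112  0.62189257] 11.0
```

View pics/s3.png

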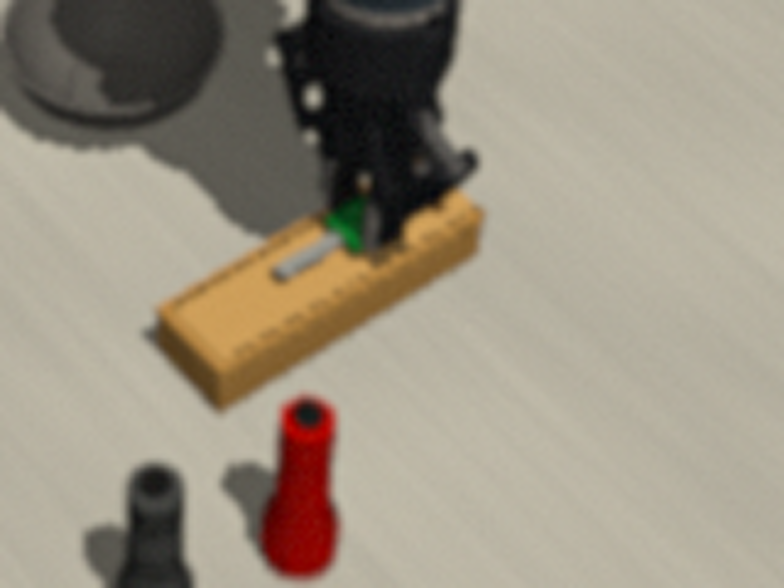

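The key is held level over the lid with its blade along the case; the tip is at (275,273) and the lid's far corners are at (160,313) and (222,373). I'll check its centring.

```bash
python3 -c "
from h import *
f=lambda p:np.array([230,180])+np.array(p)/4.9
print(world('scene',f([[275,274],[340,240],[160,313],[222,373],[483,215]]),[.0475,.0475,.036,.036,.036]).round(4))"
```

```text
[[0.4913 0.145  0.0475]
 [0.4496 0.1471 0.0475]
 [0.5485 0.123  0.036 ]
 [0.5468 0.1723 0.036 ]
 [0.3705 0.1712 0.036 ]]
```

>>> servo_tool(rows=[{"slide": [-3, 0.5, 2], "twist": 0, "fingers": 200}, {"slide": [-3, 0.5, 3.5], "twist": 0, "fingers": 200}, {"slide": [-3, 0.5, 4], "twist": 0, "fingers": 200}, {"slide": [-3, 0.5, 4.5], "twist": 0, "fingers": 200}, {"slide": [-3, 0.5, 4.5], "twist": 0, "fingers": 200}])

```text
clock: 11.62
tcp_pos: [0.4349, 0.1435, 0.0549]
orientation: [0.0, -0.0, 1.0, -0.0]
ft_force: [-0.7, -0.2, 2.2]
width: 0.0248
grip_force: 29.9
```

>>> servo_tool(rows=[{"slide": [0, 0, 0], "twist": 0, "fingers": 190}, {"slide": [0, 0, 0], "twist": 0, "fingers": 170}, {"slide": [0, 0, 0], "twist": 0, "fingers": 140}, {"slide": [0, 0, 0], "twist": 0, "fingers": 120}, {"slide": [0, 0, -20], "twist": 0, "fingers": 120}, {"slide": [0, 0, -60], "twist": 0, "fingers": 120}, {"slide": [0, 0, -110], "twist": 0, "fingers": 120}])

```text
clock: 12.5
tcp_pos: [0.4338, 0.1433, 0.165]
orientation: [-0.001, -0.0, 1.0, -0.0]
ft_force: [0.7, 0.4, -0.3]
width: 0.0457
grip_force: 0.0
```

```bash
python3 -c "
from h import *
go(.6435,.2445,.165,207); go(.6435,.2445,.08,207); print(observe()['ft_force'],observe()['clock'])"
```

```text
slide [-209.7, 101.1, 0.0] twist -27.0 at [0.4338 0.1433 0.165 ] 180.0
slide [-209.7, 101.1, 85.0] twist -27.0 at [0.4338 0.1433 0.165 ] 180.0
[ 0.67197969  0.39379019 -0.30777645] 12.5
```

>>> servo_tool(rows=[{"slide": [-40, 20, 0], "twist": -5, "fingers": 75}, {"slide": [-85, 41, 0], "twist": -10, "fingers": 75}, {"slide": [-130, 63, 0], "twist": -15, "fingers": 75}, {"slide": [-170, 82, 0], "twist": -20, "fingers": 75}, {"slide": [-200, 96, 0], "twist": -25, "fingers": 75}, {"slide": [-209.7, 101, 0], "twist": -27, "fingers": 75}, {"slide": [-209.7, 101, 0], "twist": -27, "fingers": 75}], newtons=40)

```text
clock: 13.38
tcp_pos: [0.645, 0.2449, 0.1638]
orientation: [-0.0, -0.234, 0.972, -0.0]
ft_force: [-0.4, -0.2, 0.1]
width: 0.0602
grip_force: 0.0
```

```bash
python3 -c "
from h import *
snap('scene','s4',(220,180,380,300),4.9)
go(.6435,.2445,.08,207); print(observe()['width'],observe()['clock'])"
```

```text
slide [0.8, 0.3, 84.1] twist -0.0 at [0.6444 0.2446 0.1641] 207.0
0.06053508980970142 13.425
```

View pics/s4.png

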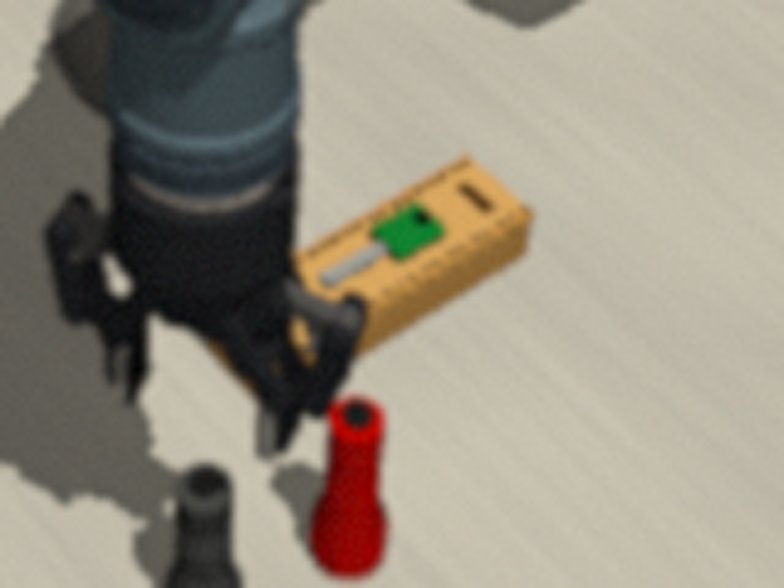

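The key lies flat and centred on the lid at about (385,245). The fingers, at (130,400) and (270,450), straddle the torch's top at (205,480), so I go down.

>>> servo_tool(rows=[{"slide": [0.5, 0, 20], "twist": 0, "fingers": 75}, {"slide": [0.5, 0, 45], "twist": 0, "fingers": 75}, {"slide": [0.5, 0, 70], "twist": 0, "fingers": 75}, {"slide": [0.5, 0, 82], "twist": 0, "fingers": 75}, {"slide": [0.5, 0, 84], "twist": 0, "fingers": 75}, {"slide": [0.5, 0, 84], "twist": 0, "fingers": 75}])

```text
clock: 14.18
tcp_pos: [0.6445, 0.2444, 0.0818]
orientation: [0.001, -0.234, 0.972, -0.0]
ft_force: [-0.3, -0.1, 0.8]
width: 0.0606
grip_force: 0.0
```

>>> servo_tool(rows=[{"slide": [0, 0, 0], "twist": 0, "fingers": 200}, {"slide": [0, 0, 0], "twist": 0, "fingers": 200}, {"slide": [0, 0, 0], "twist": 0, "fingers": 200}, {"slide": [0, 0, 0], "twist": 0, "fingers": 200}, {"slide": [0, 0, 0], "twist": 0, "fingers": 200}, {"slide": [0, 0, 0], "twist": 0, "fingers": 200}])

```text
clock: 14.92
tcp_pos: [0.6448, 0.2447, 0.0818]
orientation: [0.001, -0.234, 0.972, 0.0]
ft_force: [-0.8, 0.4, 5.6]
width: 0.0262
grip_force: 39.2
```

```bash
python3 -c "
from h import *
go(.4515,.0665,.14,180); print(observe()['ft_force'],observe()['clock'])"
```

```text
slide [253.1, -70.9, -58.2] twist 27.0 at [0.6448 0.2447 0.0818] 207.0
[-0.83105923  0.37186758  5.57122938] 14.925
```

>>> servo_tool(rows=[{"slide": [0, 0, -15], "twist": 0, "fingers": 200}, {"slide": [0, 0, -45], "twist": 0, "fingers": 200}, {"slide": [15, -4, -75], "twist": 2, "fingers": 200}, {"slide": [50, -14, -80], "twist": 7, "fingers": 200}, {"slide": [95, -27, -80], "twist": 13, "fingers": 200}, {"slide": [140, -39, -80], "twist": 19, "fingers": 200}, {"slide": [185, -52, -80], "twist": 25, "fingers": 200}, {"slide": [222, -62, -80], "twist": 27, "fingers": 200}])

```text
clock: 15.92
tcp_pos: [0.4728, 0.0871, 0.161]
orientation: [-0.0, 0.001, 1.0, -0.0]
ft_force: [0.4, 0.1, -2.0]
width: 0.0261
grip_force: 39.4
```

```bash
python3 -c "
from h import *
go(.4515,.0665,.082,180); print(observe()['ft_force'],observe()['clock'])"
```

```text
slide [21.2, -20.6, 79.0] twist -0.1 at [0.4728 0.0871 0.161 ] 179.9
[ 0.40586574  0.0916224  -1.97084296] 15.925
```

>>> servo_tool(rows=[{"slide": [20, -19, 0], "twist": 0, "fingers": 200}, {"slide": [23.5, -22, 10], "twist": 0, "fingers": 200}, {"slide": [23.5, -22, 35], "twist": 0, "fingers": 200}, {"slide": [23.5, -22, 58], "twist": 0, "fingers": 200}, {"slide": [23.5, -22, 70], "twist": 0, "fingers": 200}, {"slide": [23.5, -22, 74], "twist": 0, "fingers": 200}, {"slide": [23.5, -22, 74], "twist": 0, "fingers": 200}])

```text
clock: 16.8
tcp_pos: [0.4515, 0.0664, 0.087]
orientation: [0.0, -0.0, 1.0, -0.0]
ft_force: [-0.5, 0.3, -1.2]
width: 0.0263
grip_force: 39.5
```

```bash
python3 -c "
from h import *
snap('scene','s5',(220,160,380,280),4.9)
go(.4515,.0665,.082,180); print(observe()['ft_force'],observe()['clock'])"
```

```text
slide [0.2, 0.1, 5.3] twist 0.0 at [0.4517 0.0664 0.0873] 180.0
[ 0.81366801  0.12816799 -1.22200127] 16.85
```

View pics/s5.png

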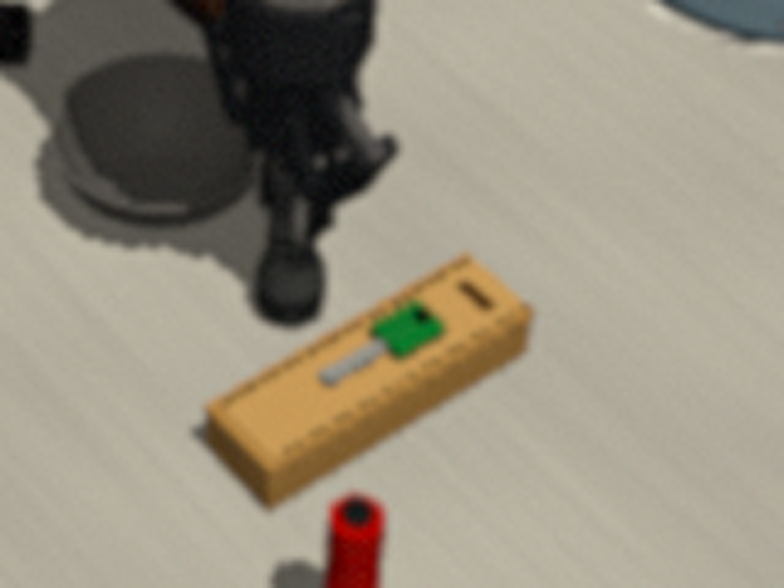

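The torch hangs upright in the gap with its foot at (290,290), and the key is centred on the case. I lower the last few millimetres.

>>> servo_tool(rows=[{"slide": [0, 0, 2], "twist": 0, "fingers": 200}, {"slide": [0, 0, 4], "twist": 0, "fingers": 200}, {"slide": [0, 0, 5], "twist": 0, "fingers": 200}, {"slide": [0, 0, 5.5], "twist": 0, "fingers": 200}, {"slide": [0, 0, 5.5], "twist": 0, "fingers": 200}])

```text
clock: 17.48
tcp_pos: [0.4513, 0.0663, 0.0818]
orientation: [0.0, -0.0, 1.0, -0.0]
ft_force: [-2.1, 0.4, 4.4]
width: 0.0261
grip_force: 40.0
```

>>> servo_tool(rows=[{"slide": [0, 0, 0], "twist": 0, "fingers": 185}, {"slide": [0, 0, 0], "twist": 0, "fingers": 160}, {"slide": [0, 0, 0], "twist": 0, "fingers": 130}, {"slide": [0, 0, 0], "twist": 0, "fingers": 90}, {"slide": [0, 0, 0], "twist": 0, "fingers": 90}, {"slide": [0, 0, -25], "twist": 0, "fingers": 90}, {"slide": [0, 0, -65], "twist": 0, "fingers": 90}, {"slide": [0, 0, -90], "twist": 0, "fingers": 90}])

```text
clock: 18.48
tcp_pos: [0.4516, 0.0663, 0.1729]
orientation: [0.001, -0.0, 1.0, -0.0]
ft_force: [-0.0, -0.7, 0.0]
width: 0.0553
grip_force: 0.0
```

```bash
python3 -c "
from h import *
go(.535,-.265,.10,143); print(observe()['ft_force'],observe()['clock'])"
```

```text
slide [-83.2, -331.3, 72.9] twist 37.0 at [0.4516 0.0663 0.1729] 180.0
[-0.02090703 -0.65615096  0.0033668 ] 18.475
```

Now the umbrella, approaching with the fingers about 60 mm open.

>>> servo_tool(rows=[{"slide": [-12, -50, 0], "twist": 5, "fingers": 70}, {"slide": [-25, -105, 0], "twist": 11, "fingers": 70}, {"slide": [-39, -160, 15], "twist": 17, "fingers": 70}, {"slide": [-53, -215, 40], "twist": 23, "fingers": 70}, {"slide": [-67, -270, 60], "twist": 29, "fingers": 70}, {"slide": [-79, -315, 73], "twist": 35, "fingers": 70}, {"slide": [-83, -331, 73], "twist": 37, "fingers": 70}, {"slide": [-83, -331, 73], "twist": 37, "fingers": 70}], newtons=60)

```text
clock: 19.48
tcp_pos: [0.5344, -0.2652, 0.0984]
orientation: [0.0, 0.317, 0.948, 0.0]
ft_force: [0.2, 0.4, 0.0]
width: 0.0619
grip_force: 0.0
```

```bash
python3 -c "
from h import *
snap('scene','s6',(130,110,350,275),3.6)
go(.535,-.265,.022,143); print(observe()['width'],observe()['clock'])"
```

```text
slide [-1.2, -0.3, 76.6] twist 0.1 at [ 0.5342 -0.2641  0.0986] 143.1
0.06183255141600392 19.525
```

View pics/s6.png

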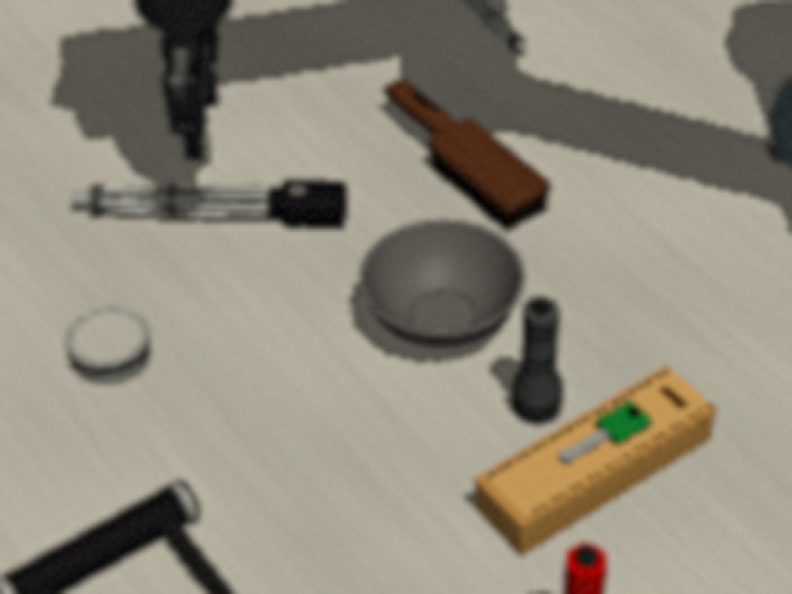

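The torch stands between bowl and case at foot (537,405), top (541,305), and the key is on the case. The umbrella lies from (75,203) to (346,203) under the gripper, so I go down and grip.

>>> servo_tool(rows=[{"slide": [-0.5, 0, 20], "twist": 0, "fingers": 70}, {"slide": [-0.5, 0, 45], "twist": 0, "fingers": 70}, {"slide": [-0.5, 0, 65], "twist": 0, "fingers": 70}, {"slide": [-0.5, 0, 74], "twist": 0, "fingers": 70}, {"slide": [-0.5, 0, 76], "twist": 0, "fingers": 70}, {"slide": [-0.5, 0, 76], "twist": 0, "fingers": 70}])

```text
clock: 20.27
tcp_pos: [0.5352, -0.2649, 0.0232]
orientation: [0.001, 0.317, 0.949, -0.0]
ft_force: [0.6, -1.0, -0.1]
width: 0.0617
grip_force: 0.0
```

>>> servo_tool(rows=[{"slide": [0, 0, 0], "twist": 0, "fingers": 210}, {"slide": [0, 0, 0], "twist": 0, "fingers": 210}, {"slide": [0, 0, 0], "twist": 0, "fingers": 210}, {"slide": [0, 0, 0], "twist": 0, "fingers": 210}, {"slide": [0, 0, 0], "twist": 0, "fingers": 210}, {"slide": [0, 0, 0], "twist": 0, "fingers": 210}])

```text
clock: 21.02
tcp_pos: [0.5352, -0.2655, 0.0233]
orientation: [0.001, 0.317, 0.948, -0.0]
ft_force: [-1.1, 0.8, 5.1]
width: 0.0277
grip_force: 60.8
```

```bash
python3 -c "
from h import *
go(.573,-.05,.11,90); print(observe()['ft_force'],observe()['clock'])"
```

```text
slide [99.5, 194.9, -86.7] twist 53.0 at [ 0.5352 -0.2655  0.0233] 143.0
[-1.05425501  0.79881121  5.06465337] 21.025
```

>>> servo_tool(rows=[{"slide": [0, 0, -15], "twist": 0, "fingers": 210}, {"slide": [0, 0, -45], "twist": 0, "fingers": 210}, {"slide": [0, 0, -75], "twist": 3, "fingers": 210}, {"slide": [12, 23, -87], "twist": 11, "fingers": 210}, {"slide": [32, 63, -87], "twist": 20, "fingers": 210}, {"slide": [54, 105, -87], "twist": 29, "fingers": 210}, {"slide": [76, 149, -87], "twist": 38, "fingers": 210}, {"slide": [92, 181, -87], "twist": 46, "fingers": 210}])

```text
clock: 22.02
tcp_pos: [0.5695, -0.0629, 0.1095]
orientation: [-0.0, 0.664, 0.748, -0.0]
ft_force: [0.1, 0.4, -3.2]
width: 0.0278
grip_force: 59.7
```

>>> servo_tool(rows=[{"slide": [6, 10, 0], "twist": 6, "fingers": 210}, {"slide": [6, 10, 0], "twist": 7, "fingers": 210}, {"slide": [6, 10, 0], "twist": 7, "fingers": 210}])

```text
clock: 22.4
tcp_pos: [0.5786, -0.0584, 0.1093]
orientation: [-0.0, 0.707, 0.708, -0.0]
ft_force: [0.1, -0.6, -2.6]
width: 0.0277
grip_force: 59.8
```

```bash
python3 -c "
from h import *
snap('scene','s7',(130,110,350,275),3.6)
go(.572,-.05,.0233,90); print(observe()['ft_force'],observe()['clock'])"
```

```text
slide [8.6, -6.6, 85.9] twist 0.0 at [ 0.5786 -0.0586  0.1092] 90.0
[ 0.09776603 -0.93279267 -3.33737741] 22.45
```

View pics/s7.png

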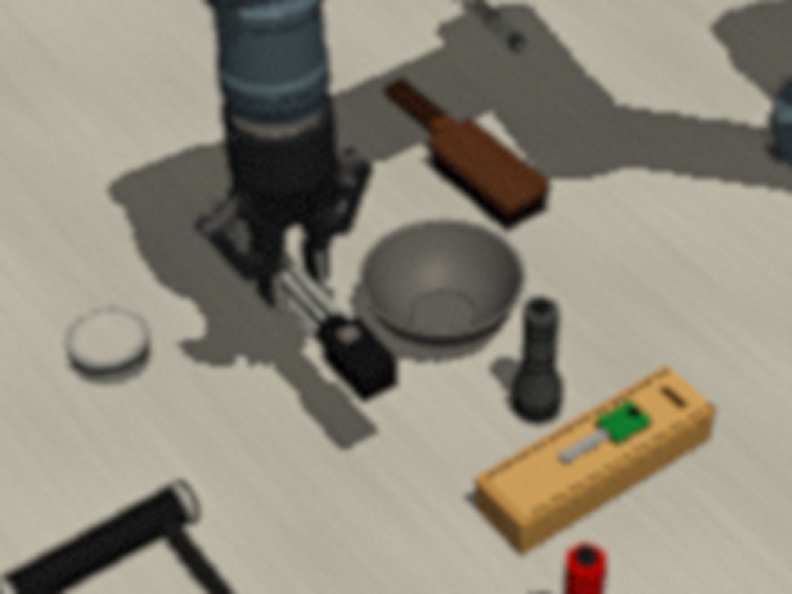

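The umbrella hangs level behind the bowl, with its handle end face centred near (378,374). I'll check its centring in the grip.

```bash
python3 -c "
from h import *
f=lambda p:np.array([130,110])+np.array(p)/3.6
print(world('scene',f([[378,374],[541,305],[538,405]]),[.101,.108,.01]).round(4)); print(pix('scene',[[.5786,-.0586+.115,.101]])*3.6-np.array([130,110])*3.6)"
```

```text
[[0.5785 0.0481 0.101 ]
 [0.451  0.0677 0.108 ]
 [0.4549 0.0738 0.01  ]]
[[384.7321034  381.20643174]]
```

>>> servo_tool(rows=[{"slide": [10, -5, 0], "twist": 0, "fingers": 210}, {"slide": [13.5, -6.5, 15], "twist": 0, "fingers": 210}, {"slide": [13.5, -6.5, 40], "twist": 0, "fingers": 210}, {"slide": [13.5, -6.5, 62], "twist": 0, "fingers": 210}, {"slide": [13.5, -6.5, 76], "twist": 0, "fingers": 210}, {"slide": [13.5, -6.5, 83], "twist": 0, "fingers": 210}, {"slide": [13.5, -6.5, 85], "twist": 0, "fingers": 210}, {"slide": [13.5, -6.5, 85.5], "twist": 0, "fingers": 210}])

```text
clock: 23.45
tcp_pos: [0.5733, -0.0445, 0.0243]
orientation: [0.001, 0.707, 0.707, 0.0]
ft_force: [-0.4, 0.1, -2.9]
width: 0.0277
grip_force: 59.8
```

Still hanging, so I lower 1.5 mm more and release with a small opening because the bowl is close.

>>> servo_tool(rows=[{"slide": [0, 0, 1], "twist": 0, "fingers": 210}, {"slide": [0, 0, 1.5], "twist": 0, "fingers": 210}, {"slide": [0, 0, 1.5], "twist": 0, "fingers": 210}])

```text
clock: 23.82
tcp_pos: [0.5734, -0.0445, 0.0233]
orientation: [0.001, 0.707, 0.707, 0.0]
ft_force: [-0.6, 0.7, 4.9]
width: 0.0277
grip_force: 60.7
```

>>> servo_tool(rows=[{"slide": [0, 0, 0], "twist": 0, "fingers": 180}, {"slide": [0, 0, 0], "twist": 0, "fingers": 150}, {"slide": [0, 0, 0], "twist": 0, "fingers": 130}, {"slide": [0, 0, 0], "twist": 0, "fingers": 130}, {"slide": [0, 0, -20], "twist": 0, "fingers": 130}, {"slide": [0, 0, -50], "twist": 0, "fingers": 130}, {"slide": [0, 0, -100], "twist": 0, "fingers": 130}, {"slide": [0, 0, -150], "twist": 0, "fingers": 130}])

```text
clock: 24.82
tcp_pos: [0.5722, -0.0443, 0.1733]
orientation: [-0.0, 0.707, 0.707, -0.0]
ft_force: [0.8, 0.4, -0.6]
width: 0.0419
grip_force: 0.0
```

>>> servo_tool(rows=[{"slide": [-50, 0, 0], "twist": 0, "fingers": 130}, {"slide": [-100, 0, 0], "twist": 0, "fingers": 130}, {"slide": [-150, 0, 0], "twist": 0, "fingers": 130}, {"slide": [-200, 0, 0], "twist": 0, "fingers": 130}, {"slide": [-250, -30, 0], "twist": 0, "fingers": 130}, {"slide": [-300, -60, 0], "twist": 0, "fingers": 130}, {"slide": [-350, -90, 0], "twist": 0, "fingers": 130}, {"slide": [-380, -120, 0], "twist": 0, "fingers": 130}])

```text
clock: 25.82
tcp_pos: [0.4515, -0.4268, 0.172]
orientation: [0.0, 0.708, 0.707, -0.0]
ft_force: [-0.4, 0.2, -0.5]
width: 0.042
grip_force: 0.0
```

```bash
python3 -c "
from h import *
snap('top','t8',(140,90,400,280),3.0)
snap('scene','s8')
print(observe()['tcp_pos'],observe()['clock'])"
```

```text
[ 0.44977483 -0.42778682  0.17199049] 25.925
```

View pics/t8.png

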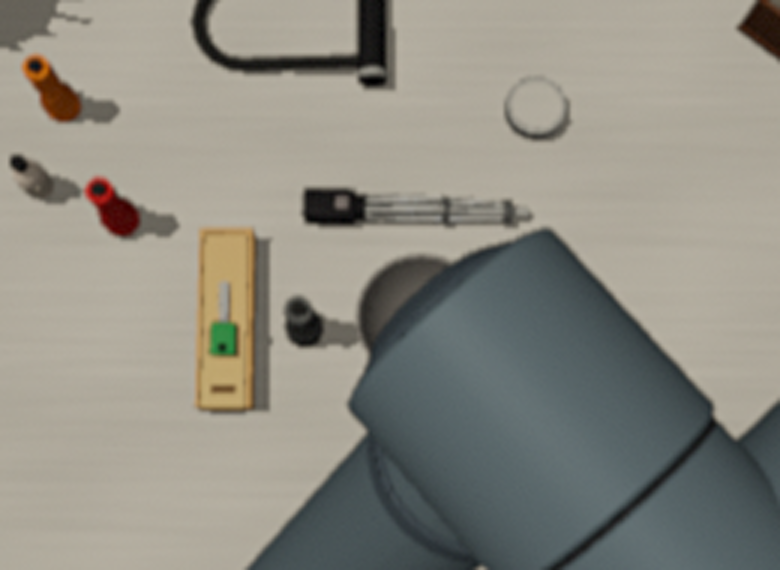

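The top picture shows everything laid out: umbrella (304,206) to (533,214), case lid (199..253, 229..410), key (224,283) to (223,356), torch top (298,307), and the bowl's left rim at x = 359. Now the numbers.

```bash
python3 -c "
from h import *
f=lambda p:np.array([140,90])+np.array(p)/3.
P=[[304,205],[533,214],[201,229],[253,230],[251,410],[198,409],[224,283],[223,356],[298,307],[359,315],[415,256]]
w=world('top',f(P),[.015,.02]+[.036]*4+[.044,.044,.108,.05,.05]);B=np.array([.4505,-.05,0]);
print((w-B).round(4));print('umb',(w[:2].mean(0)-B).round(4),'case',(w[2:6].mean(0)-B).round(4),'key',(w[6:8].mean(0)-B).round(4))"
```

```text
[[ 0.1247  0.1177  0.015 ]
 [ 0.1138 -0.1149  0.02  ]
 [ 0.0934  0.2188  0.036 ]
 [ 0.0924  0.1669  0.036 ]
 [-0.0876  0.1648  0.036 ]
 [-0.0866  0.216   0.036 ]
 [ 0.0364  0.1932  0.044 ]
 [-0.0361  0.1922  0.044 ]
 [-0.0009  0.1159  0.108 ]
 [ 0.0033  0.0606  0.05  ]
 [ 0.0623  0.006   0.05  ]]
umb [0.1193 0.0014 0.0175] case [0.0029 0.1916 0.036 ] key [1.000e-04 1.927e-01 4.400e-02]
```

```bash
python3 -c "
from h import *
print(workorder.close_job())"
```

```text
the job is handed in; nothing more can be done
None
```

I set the case, key, torch and umbrella frame in their places around the bowl and handed the job in at about 26 s; in the last top picture all four measured within tolerance, but no verdict came back.

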